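Shut the balance's draft shield and tare it

ROBOT

A 6-joint arm with a two-finger parallel gripper is mounted at the origin on a cart in front of the work surface, level with it; the furniture and walls round the work are solid. World frame = base frame: x ahead of the robot, y to its left, z up, the work surface at z = 0. Lengths are in m, angles in rad, forces in N, time in s.
With the tool pointing down it reaches from about 0.425 to 1.125 m from the base axis. Payload 14.9 kg.
Tool frame: the origin (TCP) lies on the centre line of the jaws, within the pads' length; the fingertips stand 22 mm ahead of it and the grasp point (between the pads) lies 3 mm ahead of it; z points along the fingers, y is the line along which they close (so a half turn about z gives the same grasp; the last joint's range is limited). The gripper opens to 91 mm and grips with 3 to 60 N. Pads are 32 mm wide; open, the fingers measure 118 mm over their backs; the gripper's body (76 mm by 178 mm) begins 60 mm behind the grasp point.
Start: joints at [-1.15, 0.379, 1.734, -0, 1.028, -0.033], TCP at [0.307, -0.629, 0.236] pointing down, gripper open.
Joint ranges: [-2.77, 2.77], [-0.74, 2.19], [0, 2.66], [-1.06, 4.2], [0.31, 2.87], [-3.08, 3.08]. Speed limits (rad/s): [1.89, 1.89, 2.39, 3.14, 3.14, 3.14].

INTERFACE

Orientations are given as a rotation vector (axis times angle).
In Python, from workcell import get_state, grab_frame, close_job, recognise gives the robot as it stands.
- The arm moves only by the tool servo_tool, never from a script. Its argument "moves" is a list of rows, each a list of 7 numbers: the shift along the tool's x, y, z scaled (see below), then the turn, a rotation vector about the tool's x, y, z scaled (see below), then the closure, from -1 (fully open) to 1 (shut). In form: [[tx, ty, tz, rx, ry, rz, hand], ...]. A call has exactly 8 rows; each row shifts and turns the commanded pose from where the row before left it, along the tool's axes as they then stand; what a row does not reach is not made up. The controller multiplies each number of a shift by 25 mm and each number of a turn by 0.08 rad. A row lasts 1/12 s, in which the tool goes at most 41.7 mm and 7.16 degrees, less where a joint would pass 70% of its speed; a pose out of reach is approached as far as the arm can. A call with a number of a shift or a turn outside -1 to 1 is refused whole. A call with a gripper value outside its range is refused whole. The fingers move at their own pace and stop on an object; "squeeze" is the grip in N (left out, the last holds). Time passes only in rows, so rows that do not move let the fingers close, or fill a call up. It gives the time, the measured TCP pose, the force, the opening and the grip force at its end, in the units of the state.
- get_state(): the state, without advancing time (a new reading comes with each control period).
- grab_frame(name): name is "side" or "top"; returns a dict with "img" (480x640x3 uint8, red, green, blue), "mtx" (3x3 intrinsics, pixels), "rvec" (rotation vector, rad) and "tvec" (3), from world to camera coordinates, as OpenCV has them. Camera axes: x right, y down, z forward; pixel columns grow to the right and rows downward; lengths in m; the calibration is good to about 2 mm. A picture is of the moment at which its call begins. There is no depth.
- close_job(): hands the job in; it is judged then, once.
Trained networks look in a picture, given as the dict that the camera call returned (one of the last four; its "shot" number tells which), for a name from the list of things; names that differ only in an ending like _2 or _b are one class to them, and where a whole thing is asked for, a point or a joint stands for the part that bears it (a point fixed in the world has none). Each returns a list of dicts, best first, with "conf" (0 to 1); they miss things now and then, are a little off and sometimes report something else, mostly with a low value. They report only what shows in the picture. A call takes as long as a camera call.
- recognise(picture, thing): "rect" ([left, top, width, height] in pixels, round what is visible of it).
The state is a dict: "time": time; "joint_positions": joint angles; "qd": joint speeds; "joint_torque": joint torques, N m; "eef_pos": TCP position; "tcp_rot": TCP orientation; "contact_force": force on the tool from outside, world axes, zero at the start; "moment": the same for the moment, N m; "opening": finger opening in m; "grasp_force": force on a finger pad.
Only numpy, scipy, OpenCV 4.12 (cv2) and the standard library are available. Lean on these libraries where they do the work, as an engineer would, in place of code of your own. Each camera call takes 0.05 s, during which the arm holds its last target. There are 200 camera calls.

TASK

The weighing bottle is already standing on the balance's pan, but the draft shield was left open. Push its left, right and top glass doors fully shut with the fingertips, and only once all three are shut press the wide tare key at the front all the way down and let it go again. Leave the weighing bottle standing where it is on the pan, and do not disturb the things standing round the balance.

Things in the scene. Friction and masses are not known exactly. Their poses are not given: they have to be found in the camera images.
- balance: White lab balance with glass draft shield, fixed, 204 mm wide. Origin under it on the worktop; +x from its front to its back, +y to its left door. In its frame, mm: console x -190 to -64, top z 58; sloping display x -133 to -79 rises to z 83; glass chamber x -64 to 87, y -98 to 98, roof z 190; rear column x 90 to 170, y -89 to 89, top z 185. Doors slide back beside and over it
- left_door (a joint): Value in m: 0 = shut, at its stop; 0.10 = fully open. Grows as the door slides back along the balance's +x. 0.18 kg, stays where it is left; friction about 1.2 N plus 6 N per m/s. Glass door in the left side of the chamber (+y of the balance), outer face at y = +98 mm, z 63 to 182 mm.
- left_door_grip (a point): Point on the dark upright grip fin of the left door; travels with it (balance frame: x = -45 mm + joint value, y = 114 mm, z = 160 mm). The fin is 14 mm thick along x (7 mm either side of this point), stands 32 mm out from the glass (y 98 to 130 mm), z 92 to 180 mm. Push its back face towards the balance's -x to shut the door.
- right_door (a joint): Value in m: 0 = shut, at its stop; 0.10 = fully open. Grows as the door slides back along the balance's +x. 0.18 kg, stays where it is left; friction about 1.2 N plus 6 N per m/s. Glass door in the right side of the chamber (-y of the balance), outer face at y = -98 mm, z 63 to 182 mm.
- right_door_grip (a point): Same point on the right door's grip fin, mirrored (balance frame x = -45 mm + joint value, y = -114 mm, z = 160 mm; fin y -98 to -130 mm, 14 mm thick, z 92 to 180 mm).
- top_door (a joint): Value in m: 0 = shut, at its stop; 0.10 = fully open. Grows as the door slides back along the balance's +x. 0.18 kg, stays where it is left; friction about 1.2 N plus 6 N per m/s. Flat glass door that is the roof of the chamber, upper face at z = 190 mm.
- top_door_grip (a point): Centre of the dark grip bar of the top door; travels with it (balance frame: x = -45 mm + joint value, y = 0, z = 202 mm). The bar lies across the balance, 70 mm long (y), 14 mm thick (x), and stands 24 mm above the glass (z 190 to 214 mm). Push its back face towards the balance's -x to shut the door.
- tare_key (a joint): Value in m: 0 = up, 0.004 = pressed fully down. A spring returns it; it starts to move at about 1 N and is fully down at about 4 N.
- tare_key_top (a point): Centre of the top of the tare key, the wide dark grey bar at the front of the console, in front of the display: 70 mm across (y), 19 mm deep (x), top at z = 67 mm when up (balance frame x = -160 mm, y = 0). Pressed straight down. The four small round keys 60 and 80 mm to either side are flat and do not move.
- weigh_bottle: Small glass weighing bottle with a knobbed stopper, 39 mm across, 59 mm high, loose on the round steel pan in the chamber (pan 80 mm across, its centre at balance x = +12 mm, y = 0, its top at z = 76 mm). Origin at the centre of its underside. Not to be touched.
- vial_1: Loose bystander; origin at the centre of its underside. Capped vial, 22 mm across, 43 mm high, left of the balance.
- vial_2: Loose bystander; origin at the centre of its underside. Capped vial, 22 mm across, 43 mm high, left of the balance.
- spatula: Loose bystander; origin at the centre of its underside. Thin lab spatula, 193 mm long (its y), 11 mm wide, 8 mm high, lying along the balance's right side.
- wide_jar: Loose bystander; origin at the centre of its underside. White wide-mouth jar with a screw cap, 94 mm across, 127 mm high, to the right of the balance.
- petri_1: Loose bystander; origin at the centre of its underside. Petri dish, 61 mm across, 15 mm high, to the left at the front.

How it is judged:
By the outcome, as a careful person would: the job done as asked, in the order asked, and still so for the second after the job is handed in, with the robot touching nothing.
It also fails if it takes over 53 s, if anything falls off the work surface, if the arm or the gripper's body presses on something with over 40 N, if the wrist force passes 120 N, or if a joint passes its speed limit or range.

## Working session

There is one attempt and no reset: what is moved stays moved. The work goes in short steps, Python scripts to look and compute and a tool call to move; the robot and the scene stay as the last step left them, time stands still between calls to the robot, and variables do not carry over. Pictures are saved under pics/ and viewed, at most 10 in all, crops included, and the job is handed in when it is done.

Besides the shell and the picture viewer there is one more tool, called after "Request:" as a command line: name --pt "numbers of a row" for each row, then --argument value for the rest. servo_tool: Moves the arm, as the interface text tells. Shifts and turns lie within -1 to 1; 1 stands for 25 mm of shift or 0.08 rad of turn. Its arguments: {"type":"object","properties":{"moves":{"type":"array","items":{"type":"array","items":{"type":"number"}}},"squeeze":{"type":"number"}},"required":["moves"]}

```bash
mkdir -p pics
python3 - <<'E'
from workcell import *
import cv2
s=get_state();print({k:s[k] for k in('time','eef_pos','tcp_rot','opening')})
for n in('top','side'):
    f=grab_frame(n);cv2.imwrite(f'pics/{n}0.png',f['img'][:,:,::-1])
    print(n,f['mtx'],f['rvec'],f['tvec'])
    for t in('balance','left_door_grip','right_door_grip','top_door_grip','tare_key_top','weigh_bottle','vial_1','spatula','wide_jar','petri_1'):
        print(t,[(r['rect'],round(r['conf'],2)) for r in recognise(f,t)[:3]])
E
```

```text
{'time': 0.0, 'eef_pos': array([ 0.30671071, -0.62881203,  0.23529908]), 'tcp_rot': array([-3.06004094e+00, -7.06431513e-01,  2.91883220e-04]), 'opening': 0.09104500931743255}
top [[595.64864857   0.         314.94546019]
 [  0.         595.64864857 229.83608307]
 [  0.           0.           1.        ]] [ 1.65248855 -2.06597168  0.68782693] [0.11374411 0.46276608 1.11833173]
balance [([272.1, 118.1, 58.2, 126.4], 0.65)]
left_door_grip [([268.0, 121.7, 18.4, 70.5], 0.84)]
right_door_grip []
top_door_grip [([284.2, 119.0, 47.3, 48.8], 0.78)]
tare_key_top [([269.3, 119.1, 61.7, 128.5], 0.51)]
weigh_bottle []
vial_1 [([260.9, 225.9, 6.2, 12.1], 0.53), ([258.0, 251.8, 12.4, 19.0], 0.42)]
spatula [([439.9, 189.3, 25.6, 38.8], 0.41)]
wide_jar [([442.2, 188.7, 24.5, 39.2], 0.88)]
petri_1 [([172.7, 302.3, 25.7, 28.4], 0.7)]
side [[616.5624371    0.         317.1315888 ]
 [  0.         616.5624371  239.18662529]
 [  0.           0.           1.        ]] [ 0.29179019  2.78269214 -1.2059971 ] [0.47754976 0.01848009 1.45838217]
balance [([165.4, 171.7, 185.3, 133.6], 0.88), ([239.0, 143.4, 42.6, 59.6], 0.33)]
left_door_grip [([165.6, 240.4, 80.2, 45.6], 0.95)]
right_door_grip [([241.1, 172.1, 14.6, 53.9], 0.62)]
top_door_grip [([169.7, 181.5, 84.0, 56.2], 0.9)]
tare_key_top [([331.0, 240.6, 10.8, 24.4], 0.48)]
weigh_bottle [([245.3, 227.9, 13.9, 24.4], 0.67)]
vial_1 [([311.8, 303.5, 12.9, 22.9], 0.74), ([276.7, 308.1, 9.0, 20.3], 0.69), ([169.6, 179.6, 83.2, 62.6], 0.36)]
spatula []
wide_jar [([242.5, 141.3, 39.1, 59.7], 0.94)]
petri_1 [([375.6, 371.6, 32.6, 33.5], 0.83), ([167.2, 172.1, 184.2, 131.8], 0.45)]
```

Run:
```python
import cv2
a=cv2.imread('pics/top0.png');b=cv2.imread('pics/side0.png')
cv2.imwrite('pics/top0c.png',cv2.resize(a[60:360,150:550],None,fx=2,fy=2,interpolation=cv2.INTER_CUBIC))
cv2.imwrite('pics/side0c.png',cv2.resize(b[130:330,140:400],None,fx=3,fy=3,interpolation=cv2.INTER_CUBIC))
```

```text
(no output)
```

View pics/top0c.png

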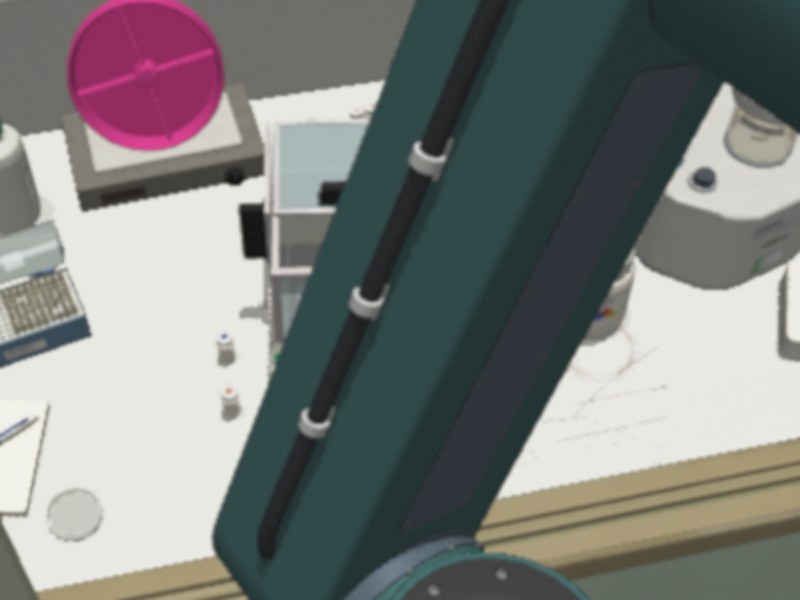

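View pics/side0c.png

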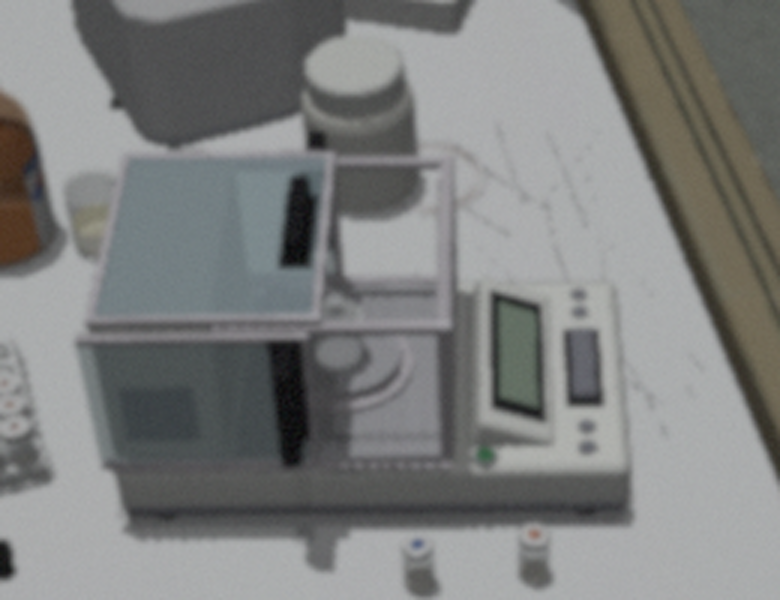

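The side view shows the whole balance. In that crop the key is at (584,366), the console's front corners are at (627,470), (615,285) and (630,512), and the chamber's front roof corners are at (450,327) and (453,157). The left grip is at (288,402) and the top grip at (298,222). In the top view the arm hides most of it. I'll fit the balance pose.

```bash
cat > h.py <<'E'
import numpy as np,cv2
from scipy.optimize import least_squares
def proj(f,P): return cv2.projectPoints(np.asarray(P,float).reshape(-1,3),f['rvec'],f['tvec'],f['mtx'],None)[0].reshape(-1,2)
def b2w(p,P):
    P=np.asarray(P,float).reshape(-1,3);c,s=np.cos(p[2]),np.sin(p[2])
    return np.c_[p[0]+c*P[:,0]-s*P[:,1],p[1]+s*P[:,0]+c*P[:,1],P[:,2]]
def fitz(f,uv,z): # pixel -> world at height z
    R=cv2.Rodrigues(f['rvec'])[0];C=-R.T@f['tvec'].ravel();d=R.T@np.linalg.inv(f['mtx'])@[uv[0],uv[1],1]
    return C+d*(z-C[2])/d[2]
E
python3 - <<'E'
from h import *
from workcell import *
f=grab_frame('side')
B=np.array([[-160,0,67],[-190,102,58],[-190,-102,58],[-190,102,0],[-64,98,190],[-64,-98,190]])/1e3
uv=np.array([[584,366],[627,470],[615,285],[630,512],[450,327],[453,157]])/3+[140,130]
p0=np.r_[fitz(f,uv[0],.067)[:2]+[.16,0],0]
r=least_squares(lambda p:(proj(f,b2w(p,B))-uv).ravel(),p0,loss='soft_l1')
p=r.x;print(p,np.round(r.fun.reshape(-1,2),1))
np.save('pose.npy',p)
for n,g,c in(('L',lambda q:[-.045+q,.130,.136],(290,402)),('T',lambda q:[-.045+q,0,.214],(301,222)),('R',lambda q:[-.045+q,-.114,.175],(317,145))):
    t=np.array(c)/3+[140,130]
    q=least_squares(lambda q:(proj(f,b2w(p,g(q[0])))-t).ravel(),[.05]);print(n,q.x,q.fun)
for n,uvv,z in(('v1',(318,325),0),('v2',(281,326),0),('petri',(392,388),.007),('jar',(260,165),.127),('jarbase',(262,198),0)):print(n,fitz(f,uvv,z), 'bal',b2w([0,0,-p[2]],fitz(f,uvv,z)-np.r_[p[:2],0]))
E
```

```text
[ 0.60483691 -0.04101205 -0.19102036] [[ 0.1 -1.9]
 [ 2.2  0.6]
 [ 0.6 -2.9]
 [-0.1  4.9]
 [-0.8  1. ]
 [-0.9 -4.3]]
L [0.08380737] [0.06934724 7.88069665]
T [0.07996901] [-0.03311061 -5.55429852]
R [0.07888043] [0.00478107 0.91590522]
v1 [0.51569972 0.13300558 0.        ] bal [[-0.120555    0.15392877  0.        ]]
v2 [0.59130428 0.11999058 0.        ] bal [[-0.04385458  0.15550484  0.        ]]
petri [0.41262484 0.31483639 0.007     ] bal [[-0.25627759  0.31288238  0.007     ]]
jar [ 0.57094365 -0.27064895  0.127     ] bal [[ 0.01032226 -0.23189504  0.127     ]]
jarbase [ 0.56789639 -0.30186272  0.        ] bal [[ 0.01325671 -0.26311962  0.        ]]
```

Run:
```python
from h import *
from workcell import *
f=grab_frame('side')
B=np.array([[-160,0,67],[-190,102,58],[-190,-102,58],[-64,98,190],[-64,-98,190]])/1e3
uv=np.array([[584,366],[627,470],[615,285],[450,327],[453,157]])/3+[140,130]
r=least_squares(lambda p:(proj(f,b2w(p,B))-uv).ravel(),np.load('pose.npy'));p=r.x;print(p,r.fun.reshape(-1,2).round(1))
im=cv2.resize(f['img'][130:330,140:400,::-1].copy(),None,fx=3,fy=3,interpolation=cv2.INTER_CUBIC)
def rect(x0,x1,y0,y1,z,c):
    q=proj(f,b2w(p,np.array([[x0,y0,z],[x1,y0,z],[x1,y1,z],[x0,y1,z]])/1e3))
    cv2.polylines(im,[np.int32((q-[140,130])*3+1)],True,c,1)
rect(-190,-64,-102,102,58,(0,0,255));rect(-169.5,-150.5,-35,35,67,(0,0,255));rect(-64,87,-98,98,190,(0,160,0));rect(-190,170,-102,102,0,(255,0,0))
cv2.imwrite('pics/ov1.png',im)
```

```text
[ 0.60594721 -0.03804233 -0.1964879 ] [[-0.1 -0.6]
 [ 1.8  2.1]
 [ 0.8 -1.7]
 [-1.4  2.3]
 [-0.9 -3.3]]
```

View pics/ov1.png

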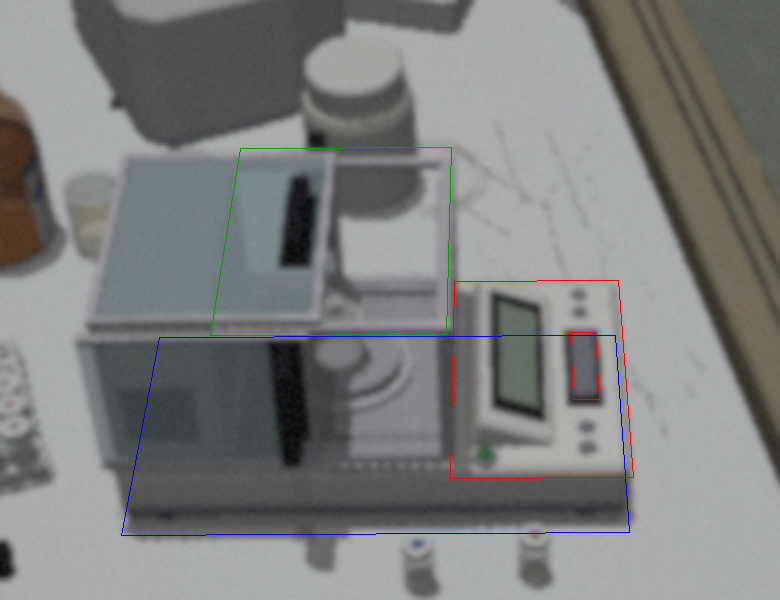

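The overlay fits: the key, console front and roof front edge agree within about 3 mm. The doors are about 80 mm open. First I'll raise the tool, line it up with the balance and close the fingers.

Request:
servo_tool --pt "0 0 -0.7 0 0 1 1" --pt "0 0 -0.7 0 0 1 1" --pt "0 0 -0.7 0 0 1 1" --pt "0 0 -0.7 0 0 1 1" --pt "0 0 -0.7 0 0 1 1" --pt "0 0 -0.7 0 0 1 1" --pt "0 0 -0.7 0 0 1 1" --pt "0 0 -0.7 0 0 1 1"

```text
time: 1.87
eef_pos: [0.3068, -0.6291, 0.3768]
tcp_rot: [3.127, -0.298, 0.0]
contact_force: [0.3, 0.1, 0.5]
opening: 0.0407
grasp_force: 0.0
```

```bash
cat >> h.py <<'E'
def where(s):
    p=np.load('pose.npy');P=b2w([0,0,-p[2]],np.array(s['eef_pos'])-np.r_[p[:2],0])[0]
    R=cv2.Rodrigues(np.array(s['tcp_rot']))[0];print('t',s['time'],'bal mm',(P*1e3).round(1),'tool x yaw err',np.arctan2(R[1,0],R[0,0])-p[2],'tilt',R[2,:2].round(3),'F',np.round(s['contact_force'],1),'op',s['opening'])
    return P
def go(s,T): # rows needed: tool x,y,z in units for target in balance mm
    p=np.load('pose.npy');R=cv2.Rodrigues(np.array(s['tcp_rot']))[0];P=where(s)
    d=b2w([0,0,p[2]],np.array(T)/1e3-P)[0];print('to',T,'units',(R.T@d/.025).round(2))
E
python3 - <<'E'
from h import *
from workcell import *
np.save('pose.npy',[.60595,-.03804,-.1965])
s=get_state()
for T in([-60,-250,360],[82,-122,260],[82,-122,167]):go(s,T)
p=np.load('pose.npy')
f=grab_frame('side')
for n,u in(('machine base near corner',(197,178)),('machine topleft',(170,135))):print(n,fitz(f,u,0),b2w([0,0,-p[2]],fitz(f,u,0)-np.r_[p[:2],0])*1e3)
f=grab_frame('top');cv2.imwrite('pics/top1.png',f['img'][:,:,::-1])
E
```

```text
t 1.8667 bal mm [-178.  -638.1  376.8] tool x yaw err 0.0063231877395166225 tilt [0. 0.] F [0.3 0.1 0.5] op 0.04073257202594821
to [-60, -250, 360] units [  4.82 -15.49   0.67]
t 1.8667 bal mm [-178.  -638.1  376.8] tool x yaw err 0.0063231877395166225 tilt [0. 0.] F [0.3 0.1 0.5] op 0.04073257202594821
to [82, -122, 260] units [ 10.53 -20.58   4.67]
t 1.8667 bal mm [-178.  -638.1  376.8] tool x yaw err 0.0063231877395166225 tilt [0. 0.] F [0.3 0.1 0.5] op 0.04073257202594821
to [82, -122, 167] units [ 10.53 -20.58   8.39]
machine base near corner [ 0.72463279 -0.41928356  0.        ] [[ 190.83203636 -350.7355021     0.        ]]
machine topleft [ 0.78617934 -0.63999417  0.        ] [[ 294.28525326 -555.18251769    0.        ]]
```

View pics/top1.png

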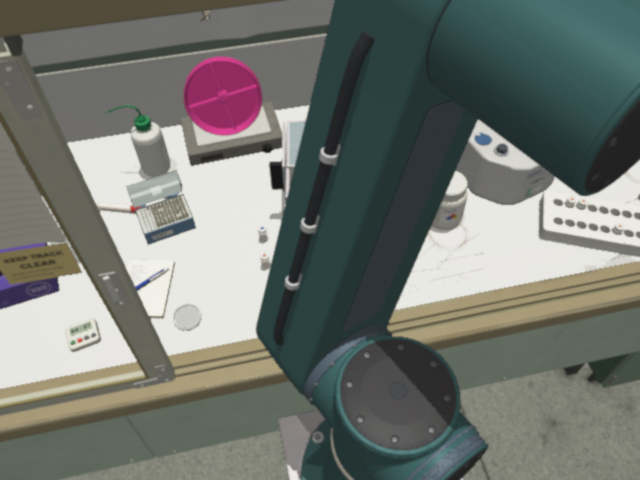

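Now the top view shows an upright frame at the front left (from (10,40) to (160,370)), well away from where I'll work. I'm moving to behind the right fin, staying high.

Request:
servo_tool --pt "0.2 -1 0 0 0 0 1" --pt "0.2 -1 0 0 0 0 1" --pt "0.2 -1 0 0 0 0 1" --pt "0.3 -1 0 0 0 0 1" --pt "0.3 -1 0 0 0 0 1" --pt "0.3 -1 0 0 0 0 1" --pt "0.3 -1 0 0 0 0 1" --pt "0.3 -1 0 0 0 0 1"

```text
time: 2.63
eef_pos: [0.3957, -0.4409, 0.3748]
tcp_rot: [-3.128, 0.288, 0.001]
contact_force: [0.9, 0.4, -0.1]
opening: 0.0003
grasp_force: 0.0
```

Request:
servo_tool --pt "0.7 -1 0 0 0 0 1" --pt "0.7 -1 0 0 0 0 1" --pt "0.7 -1 0 0 0 0 1" --pt "0.7 -1 0 0 0 0 1" --pt "0.7 -1 0 0 0 0 1" --pt "0.7 -1 0 0 0 0 1" --pt "0.7 -1 0 0 0 0 1" --pt "0.7 -1 0 0 0 0 1"

```text
time: 3.3
eef_pos: [0.5707, -0.2703, 0.3748]
tcp_rot: [-3.128, 0.288, 0.001]
contact_force: [0.5, -0.1, -0.3]
opening: 0.0004
grasp_force: 0.0
```

Run:
```python
from h import *
from workcell import *
s=get_state()
for T in([82,-122,260],[82,-122,167]):go(s,T)
f=grab_frame('side');im=f['img'][:,:,::-1].copy();cv2.imwrite('pics/side2.png',im)
```

```text
t 3.3 bal mm [  10.8 -234.7  374.8] tool x yaw err 0.012828068169621537 tilt [-0.001 -0.   ] F [ 0.5 -0.1 -0.3] op 0.00044530141393338523
to [82, -122, 260] units [ 2.91 -4.47  4.59]
t 3.3 bal mm [  10.8 -234.7  374.8] tool x yaw err 0.012828068169621537 tilt [-0.001 -0.   ] F [ 0.5 -0.1 -0.3] op 0.00044530141393338523
to [82, -122, 167] units [ 2.91 -4.47  8.31]
```

View pics/side2.png

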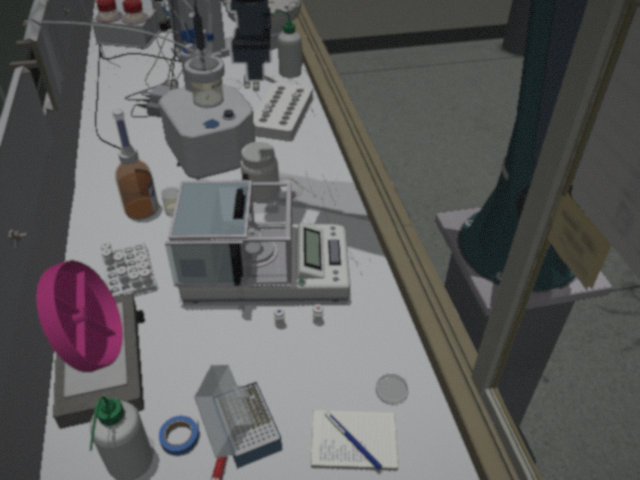

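The side view shows the balance and bystanders undisturbed, with the gripper high near (255,60). I'm lowering behind the right fin.

Request:
servo_tool --pt "0.6 -0.9 0.3 0 0 0 1" --pt "0.6 -0.9 0.5 0 0 0 1" --pt "0.6 -0.9 1 0 0 0 1" --pt "0.6 -0.9 1 0 0 0 1" --pt "0.5 -0.9 1 0 0 0.16 1" --pt "0 0 1 0 0 0 1" --pt "0 0 0 0 0 0 1" --pt "0 0 0 0 0 0 1"

```text
time: 4.02
eef_pos: [0.6612, -0.1743, 0.2544]
tcp_rot: [-3.126, 0.309, 0.005]
contact_force: [-0.1, -0.4, 0.7]
opening: 0.0006
grasp_force: 0.0
```

Run:
```python
from h import *
from workcell import *
s=get_state();go(s,[82,-122,165]);go(s,[-22,-122,165])
f=grab_frame('side');im=cv2.resize(f['img'][80:330,130:400,::-1],None,fx=2.4,fy=2.4,interpolation=cv2.INTER_CUBIC)
p=np.load('pose.npy')
for e in (s['eef_pos']-[0,0,.022],):
    q=(proj(f,e)[0]-[130,80])*2.4;cv2.circle(im,tuple(np.int32(q)),4,(0,0,255),1)
cv2.imwrite('pics/side3.png',im)
```

```text
t 4.0167 bal mm [  80.8 -122.9  254.4] tool x yaw err -0.0006317955293179411 tilt [-0.003 -0.   ] F [-0.1 -0.4  0.7] op 0.0005884056338939148
to [82, -122, 165] units [ 0.06 -0.03  3.58]
t 4.0167 bal mm [  80.8 -122.9  254.4] tool x yaw err -0.0006317955293179411 tilt [-0.003 -0.   ] F [-0.1 -0.4  0.7] op 0.0005884056338939148
to [-22, -122, 165] units [-4.1  -0.03  3.59]
```

View pics/side3.png

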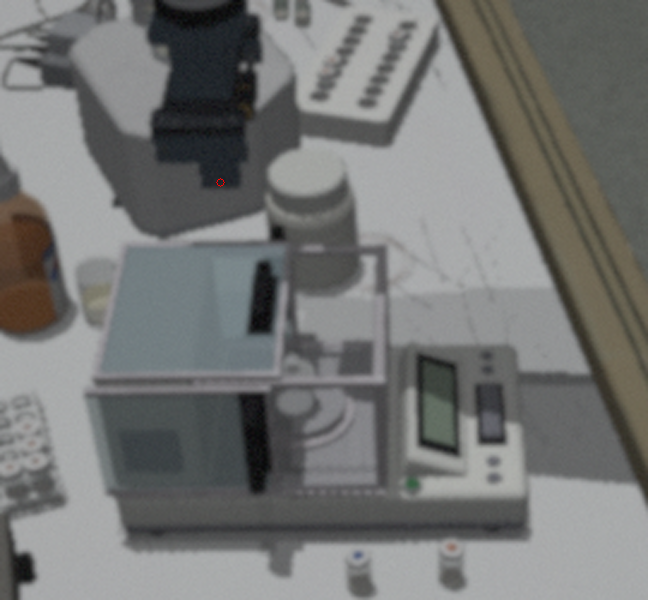

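The fingertips sit at (220,182), where the projection put them, and the right fin is to their right at (277,234). Descending, then pushing.

Request:
servo_tool --pt "0 0 0.9 0 0 0 1" --pt "0 0 0.9 0 0 0 1" --pt "0 0 0.9 0 0 0 1" --pt "0 0 0.9 0 0 0 1" --pt "0 0 0 0 0 0 1" --pt "-0.4 0 0 0 0 0 1" --pt "-0.4 0 0 0 0 0 1" --pt "-0.4 0 0 0 0 0 1"

```text
time: 4.73
eef_pos: [0.6327, -0.169, 0.1682]
tcp_rot: [3.125, -0.312, 0.005]
contact_force: [1.3, -1.3, 0.8]
opening: 0.0001
grasp_force: 1.0
```

Request:
servo_tool --pt "-0.4 0 0 0 0 0 1" --pt "-0.4 0 0 0 0 0 1" --pt "-0.4 0 0 0 0 0 1" --pt "-0.4 0 0 0 0 0 1" --pt "-0.4 0 0 0 0 0 1" --pt "-0.3 0 0 0 0 0 1" --pt "-0.2 0 0 0 0 0 1" --pt "0 0 0 0 0 0 1"

```text
time: 5.4
eef_pos: [0.5703, -0.156, 0.1657]
tcp_rot: [-3.126, 0.312, 0.002]
contact_force: [0.2, 0.7, 0.2]
opening: 0.0004
grasp_force: 0.0
```

Run:
```python
from h import *
from workcell import *
go(get_state(),[-22,-122,165])
```

```text
t 5.4 bal mm [ -11.9 -122.6  165.7] tool x yaw err -0.002596182100095795 tilt [-0.001 -0.   ] F [0.2 0.7 0.2] op 0.00044510938886727883
to [-22, -122, 165] units [-0.4  -0.02  0.03]
```

Request:
servo_tool --pt "-0.15 0 0 0 0 0 1" --pt "-0.15 0 0 0 0 0 1" --pt "-0.15 0 0 0 0 0 1" --pt "-0.1 0 0 0 0 0 1" --pt "-0.05 0 0 0 0 0 1" --pt "0 0 0 0 0 0 1" --pt "0 0 0 0 0 0 1" --pt "0 0 0 0 0 0 1"

```text
time: 6.07
eef_pos: [0.5626, -0.1545, 0.1665]
tcp_rot: [3.124, -0.313, 0.023]
contact_force: [47.7, -5.9, -38.1]
opening: 0.0003
grasp_force: 23.7
```

Run:
```python
from h import *
from workcell import *
go(get_state(),[-22,-122,165])
```

```text
t 6.0667 bal mm [ -19.8 -122.6  166.5] tool x yaw err -0.002930314900067149 tilt [0.014 0.   ] F [ 47.7  -5.9 -38.1] op 0.0003053256861720438
to [-22, -122, 165] units [-0.09 -0.03  0.06]
```

The stop was felt: 48 N at -19.8 mm, close to the expected -22. Backing off, rising, and moving behind the top bar.

Request:
servo_tool --pt "0.5 0 0 0 0 0 1" --pt "0.6 0 0 0 0 0 1" --pt "0.2 0 -0.9 0 0 0 1" --pt "0 0 -1 0 0 0 1" --pt "0 0 -1 0 0 0 1" --pt "0 0 -1 0 0 0 1" --pt "0 0 -0.5 0 0 0 1" --pt "0 0 0 0 0 0 1"

```text
time: 6.73
eef_pos: [0.5897, -0.1601, 0.2785]
tcp_rot: [3.125, -0.312, 0.006]
contact_force: [0.2, -0.8, 0.8]
opening: 0.0007
grasp_force: 0.0
```

Run:
```python
from h import *
from workcell import *
s=get_state();go(s,[82,0,270]);go(s,[82,0,224])
```

```text
t 6.7333 bal mm [   7.9 -122.8  278.5] tool x yaw err -0.0025013077652144278 tilt [0.004 0.   ] F [ 0.2 -0.8  0.8] op 0.0006927918091235012
to [82, 0, 270] units [ 2.95 -4.92  0.35]
t 6.7333 bal mm [   7.9 -122.8  278.5] tool x yaw err -0.0025013077652144278 tilt [0.004 0.   ] F [ 0.2 -0.8  0.8] op 0.0006927918091235012
to [82, 0, 224] units [ 2.94 -4.92  2.19]
```

Request:
servo_tool --pt "0.6 -1 0 0 0 0 1" --pt "0.6 -1 0 0 0 0 1" --pt "0.6 -1 0 0 0 0 1" --pt "0.6 -1 0 0 0 0 1" --pt "0.6 -0.9 0 0 0 0 1" --pt "0 0 0 0 0 0 1" --pt "0 0 0.8 0 0 0 1" --pt "0 0 0 0 0 0 1"

```text
time: 7.4
eef_pos: [0.6845, -0.054, 0.2512]
tcp_rot: [-3.126, 0.311, 0.009]
contact_force: [-1.3, 0.4, -1.3]
opening: 0.0006
grasp_force: 0.0
```

Run:
```python
from h import *
from workcell import *
s=get_state();go(s,[82,0,224])
f=grab_frame('side');im=cv2.resize(f['img'][80:330,130:400,::-1],None,fx=2.4,fy=2.4,interpolation=cv2.INTER_CUBIC)
cv2.imwrite('pics/side4.png',im)
```

```text
t 7.4 bal mm [ 80.1  -0.4 251.2] tool x yaw err -0.001923526161382444 tilt [-0.006  0.001] F [-1.3  0.4 -1.3] op 0.0005573791082885858
to [82, 0, 224] units [ 0.08 -0.02  1.09]
```

View pics/side4.png

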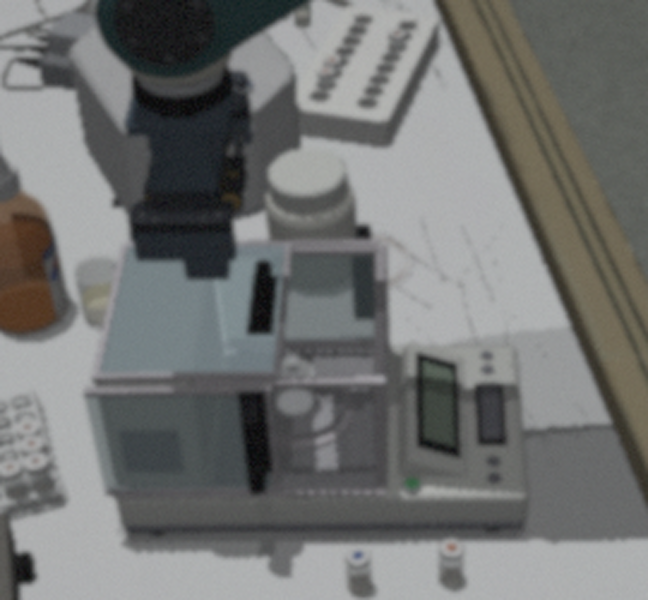

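The right fin is now at (363,230), the shut position. The fingers, at (207,270), are behind the top bar at (262,297).

Request:
servo_tool --pt "0 0 0.5 0 0 0 1" --pt "0 0 0.5 0 0 0 1" --pt "0 0 0 0 0 0 1" --pt "0 0 0 0 0 0 1" --pt "-0.4 0 0 0 0 0 1" --pt "-0.4 0 0 0 0 0 1" --pt "-0.4 0 0 0 0 0 1" --pt "-0.4 0 0 0 0 0 1"

```text
time: 8.12
eef_pos: [0.6461, -0.0465, 0.2314]
tcp_rot: [3.126, -0.312, 0.001]
contact_force: [1.3, -2.0, 0.6]
opening: 0.0005
grasp_force: 1.0
```

Request:
servo_tool --pt "-0.4 0 0 0 0 0 1" --pt "-0.4 0 0 0 0 0 1" --pt "-0.4 0 0 0 0 0 1" --pt "-0.4 0 0 0 0 0 1" --pt "-0.3 0 0 0 0 0 1" --pt "-0.2 0 0 0 0 0 1" --pt "0 0 0 0 0 0 1" --pt "0 0 0 0 0 0 1"

```text
time: 8.78
eef_pos: [0.5955, -0.0361, 0.2309]
tcp_rot: [-3.126, 0.312, 0.001]
contact_force: [0.7, 0.0, -0.1]
opening: 0.0006
grasp_force: 0.0
```

Run:
```python
from h import *
from workcell import *
s=get_state();go(s,[-20,0,224])
```

```text
t 8.7833 bal mm [-1.060e+01 -1.000e-01  2.309e+02] tool x yaw err -0.0024940346778828115 tilt [-0. -0.] F [ 0.7  0.  -0.1] op 0.0005681363260500287
to [-20, 0, 224] units [-0.37 -0.    0.28]
```

Request:
servo_tool --pt "0 0 0.1 0 0 0 1" --pt "0 0 0.1 0 0 0 1" --pt "-0.15 0 0 0 0 0 1" --pt "-0.15 0 0 0 0 0 1" --pt "-0.15 0 0 0 0 0 1" --pt "-0.1 0 0 0 0 0 1" --pt "-0.03 0 0 0 0 0 1" --pt "0 0 0 0 0 0 1"

```text
time: 9.45
eef_pos: [0.5856, -0.0342, 0.2264]
tcp_rot: [3.125, -0.312, 0.019]
contact_force: [36.8, -7.8, -29.2]
opening: 0.0007
grasp_force: 18.5
```

Run:
```python
from h import *
from workcell import *
s=get_state();go(s,[-20,0,224])
```

```text
t 9.45 bal mm [-2.070e+01 -2.000e-01  2.264e+02] tool x yaw err -0.0024005144152141056 tilt [ 0.012 -0.   ] F [ 36.8  -7.8 -29.2] op 0.0006954036192978882
to [-20, 0, 224] units [ 0.03 -0.01  0.1 ]
```

Top door stopped at -20.7 mm with 37 N. Next the left door.

Request:
servo_tool --pt "0.5 0 0 0 0 0 1" --pt "0.6 0 -0.2 0 0 0 1" --pt "0.6 0 -1 0 0 0 1" --pt "0.6 -0.5 -0.9 0 0 0 1" --pt "0.6 -1 0 0 0 0 1" --pt "0.6 -1 0 0 0 0 1" --pt "0.6 -1 0 0 0 0 1" --pt "0 -1 0 0 0 0 1"

```text
time: 10.12
eef_pos: [0.706, 0.0575, 0.2785]
tcp_rot: [-3.126, 0.313, -0.001]
contact_force: [0.5, 0.4, 0.0]
opening: 0.0005
grasp_force: 0.0
```

Run:
```python
from h import *
from workcell import *
s=get_state();go(s,[83,122,167])
```

```text
t 10.1167 bal mm [ 79.4 113.2 278.5] tool x yaw err -0.003019486322679954 tilt [ 0.001 -0.   ] F [0.5 0.4 0. ] op 0.0004818919570102763
to [83, 122, 167] units [ 0.14 -0.35  4.46]
```

Request:
servo_tool --pt "0.2 -0.3 0 0 0 0 1" --pt "0 0 0.6 0 0 0 1" --pt "0 0 0.9 0 0 0 1" --pt "0 0 0.9 0 0 0 1" --pt "0 0 0.9 0 0 0 1" --pt "0 0 0.9 0 0 0 1" --pt "0 0 0.1 0 0 0 1" --pt "0 0 0 0 0 0 1"

```text
time: 10.78
eef_pos: [0.7091, 0.062, 0.169]
tcp_rot: [3.125, -0.313, -0.005]
contact_force: [-0.7, 0.2, 0.2]
opening: 0.0005
grasp_force: 0.0
```

Run:
```python
from h import *
from workcell import *
s=get_state();go(s,[-12,122,167])
f=grab_frame('side');im=cv2.resize(f['img'][80:330,130:400,::-1],None,fx=2.4,fy=2.4,interpolation=cv2.INTER_CUBIC)
cv2.imwrite('pics/side5.png',im)
```

```text
t 10.7833 bal mm [ 81.6 118.3 169. ] tool x yaw err -0.0031521780380118214 tilt [-0.003  0.001] F [-0.7  0.2  0.2] op 0.0005472144656587958
to [-12, 122, 167] units [-3.75 -0.14  0.09]
```

View pics/side5.png

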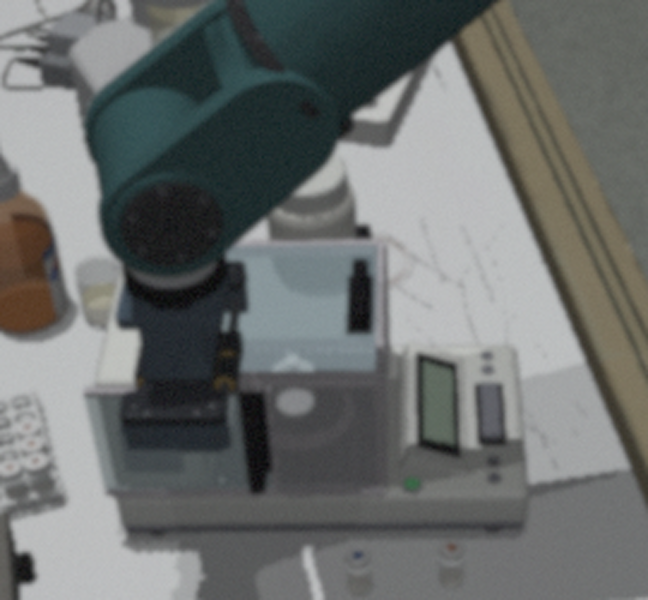

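The top bar, now at (360,297), shows that door shut. The gripper stands behind the left fin at (258,440). Pushing the left door.

Request:
servo_tool --pt "-0.4 -0.15 0 0 0 0 1" --pt "-0.4 0 0 0 0 0 1" --pt "-0.4 0 0 0 0 0 1" --pt "-0.4 0 0 0 0 0 1" --pt "-0.4 0 0 0 0 0 1" --pt "-0.4 0 0 0 0 0 1" --pt "-0.4 0 0 0 0 0 1" --pt "-0.4 0 0 0 0 0 1"

```text
time: 11.5
eef_pos: [0.6319, 0.0827, 0.1711]
tcp_rot: [-3.126, 0.312, -0.0]
contact_force: [1.8, -0.5, 1.1]
opening: 0.0005
grasp_force: 1.0
```

Request:
servo_tool --pt "-0.3 0 0 0 0 0 1" --pt "-0.2 0 0 0 0 0 1" --pt "-0.15 0 0 0 0 0 1" --pt "-0.15 0 0 0 0 0 1" --pt "-0.1 0 0 0 0 0 1" --pt "-0.05 0 0 0 0 0 1" --pt "0 0 0 0 0 0 1" --pt "0 0 0 0 0 0 1"

```text
time: 12.17
eef_pos: [0.6101, 0.0871, 0.1709]
tcp_rot: [3.126, -0.312, 0.001]
contact_force: [4.3, -2.2, -1.7]
opening: 0.0005
grasp_force: 2.2
```

Run:
```python
from h import *
from workcell import *
s=get_state();go(s,[-22,122,167])
```

```text
t 12.1667 bal mm [-20.4 123.5 170.9] tool x yaw err -0.002497922664910196 tilt [ 0.001 -0.   ] F [ 4.3 -2.2 -1.7] op 0.0005249358640614999
to [-22, 122, 167] units [-0.06  0.06  0.16]
```

Just touching the stop. I'll press a little further to be sure, then back off and rise.

Request:
servo_tool --pt "-0.1 0 0 0 0 0 1" --pt "-0.08 0 0 0 0 0 1" --pt "0 0 0 0 0 0 1" --pt "0 0 0 0 0 0 1" --pt "0 0 0 0 0 0 1" --pt "0 0 0 0 0 0 1" --pt "0 0 0 0 0 0 1" --pt "0 0 0 0 0 0 1"

```text
time: 12.83
eef_pos: [0.6095, 0.0872, 0.1713]
tcp_rot: [-3.126, 0.311, -0.016]
contact_force: [33.3, -10.3, -23.6]
opening: 0.0
grasp_force: 17.2
```

Request:
servo_tool --pt "0.4 0 0 0 0 0 1" --pt "0.5 0 0 0 0 0 1" --pt "0.1 0 -0.8 0 0 0 1" --pt "0 0 -1 0 0 0 1" --pt "0 0 -1 0 0 0 1" --pt "0 0 -1 0 0 0 1" --pt "0 0 -1 0 0 0 1" --pt "0 0 0 0 0 0 1"

```text
time: 13.5
eef_pos: [0.6319, 0.0834, 0.296]
tcp_rot: [-3.125, 0.312, -0.009]
contact_force: [0.5, -0.1, 0.6]
opening: 0.0007
grasp_force: 0.0
```

Run:
```python
from h import *
from workcell import *
s=get_state();go(s,[-159,0,290]);go(s,[-159,0,105])
```

```text
t 13.5 bal mm [  1.8 124.2 296. ] tool x yaw err -0.0025552686607259734 tilt [ 0.005 -0.002] F [ 0.5 -0.1  0.6] op 0.0006890391868079494
to [-159, 0, 290] units [-6.42  4.98  0.2 ]
t 13.5 bal mm [  1.8 124.2 296. ] tool x yaw err -0.0025552686607259734 tilt [ 0.005 -0.002] F [ 0.5 -0.1  0.6] op 0.0006890391868079494
to [-159, 0, 105] units [-6.46  5.    7.6 ]
```

Request:
servo_tool --pt "-0.8 0.65 0 0 0 0 1" --pt "-0.8 0.65 0 0 0 0 1" --pt "-0.8 0.65 0 0 0 0 1" --pt "-0.8 0.65 0 0 0 0 1" --pt "-0.8 0.6 0 0 0 0 1" --pt "-0.8 0.6 0 0 0 0 1" --pt "-0.8 0.6 0 0 0 0 1" --pt "-0.8 0.6 0 0 0 0 1"

```text
time: 14.17
eef_pos: [0.4471, -0.0081, 0.2904]
tcp_rot: [-3.126, 0.312, 0.002]
contact_force: [-0.5, -0.3, 0.5]
opening: 0.0004
grasp_force: 0.0
```

Request:
servo_tool --pt "0 0 0.9 0 0 0 1" --pt "0 0 1 0 0 0 1" --pt "0 0 1 0 0 0 1" --pt "0 0 1 0 0 0 1" --pt "0 0 1 0 0 0 1" --pt "0 0 1 0 0 0 1" --pt "0 0 0 0 0 0 1" --pt "0 0 0 0 0 0 1"

```text
time: 14.83
eef_pos: [0.4475, -0.0077, 0.1428]
tcp_rot: [-3.126, 0.312, 0.005]
contact_force: [0.0, -0.2, -0.3]
opening: 0.0001
grasp_force: 0.0
```

Run:
```python
from h import *
from workcell import *
s=get_state();go(s,[-160,0,89])
f=grab_frame('side');im=cv2.resize(f['img'][80:330,130:400,::-1],None,fx=2.4,fy=2.4,interpolation=cv2.INTER_CUBIC)
cv2.imwrite('pics/side6.png',im)
```

```text
t 14.8333 bal mm [-161.3   -1.2  142.8] tool x yaw err -0.0026174225127163497 tilt [-0.003  0.   ] F [ 0.  -0.2 -0.3] op 9.853725725961026e-05
to [-160, 0, 89] units [ 0.06 -0.05  2.15]
```

View pics/side6.png

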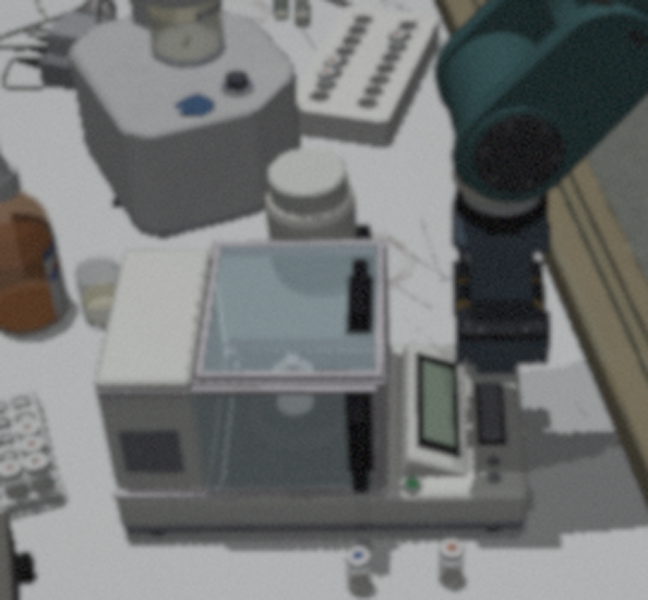

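All three doors are shut, with grips at (362,232), (360,297) and (360,440). The bottle is standing and the fingers are above the key. Pressing gently.

Request:
servo_tool --pt "0 0 0.6 0 0 0 1" --pt "0 0 0.6 0 0 0 1" --pt "0 0 0.4 0 0 0 1" --pt "0 0 0.3 0 0 0 1" --pt "0 0 0.1 0 0 0 1" --pt "0 0 0.1 0 0 0 1" --pt "0 0 0 0 0 0 1" --pt "0 0 0 0 0 0 1"

```text
time: 15.55
eef_pos: [0.4485, -0.0078, 0.0914]
tcp_rot: [-3.126, 0.312, -0.001]
contact_force: [-0.3, -0.1, 0.0]
opening: 0.0002
grasp_force: 0.0
```

Request:
servo_tool --pt "0 0 0.06 0 0 0 1" --pt "0 0 0.06 0 0 0 1" --pt "0 0 0.06 0 0 0 1" --pt "0 0 0.04 0 0 0 1" --pt "0 0 0.04 0 0 0 1" --pt "0 0 0 0 0 0 1" --pt "0 0 0 0 0 0 1" --pt "0 0 0 0 0 0 1"

```text
time: 16.22
eef_pos: [0.4486, -0.0078, 0.085]
tcp_rot: [-3.126, 0.312, -0.001]
contact_force: [-2.4, 1.0, 14.9]
opening: 0.0004
grasp_force: 7.7
```

14.9 N with the tips at z 63 mm means the key is fully down. Releasing.

Request:
servo_tool --pt "0 0 -0.2 0 0 0 1" --pt "0 0 -0.4 0 0 0 1" --pt "0 0 -0.8 0 0 0 1" --pt "0 0 -0.8 0 0 0 1" --pt "0 0 -0.8 0 0 0 1" --pt "0 0 -0.8 0 0 0 1" --pt "0 0 -0.6 0 0 0 1" --pt "0 0 0 0 0 0 1"

```text
time: 16.88
eef_pos: [0.4494, -0.0078, 0.1975]
tcp_rot: [-3.126, 0.312, -0.007]
contact_force: [0.6, 0.2, 0.3]
opening: 0.0007
grasp_force: 0.0
```

Run:
```python
from h import *
from workcell import *
where(get_state());f=grab_frame('side');im=cv2.resize(f['img'][80:330,130:400,::-1],None,fx=2.4,fy=2.4,interpolation=cv2.INTER_CUBIC)
cv2.imwrite('pics/side7.png',im)
```

```text
t 16.8833 bal mm [-159.4   -0.9  197.5] tool x yaw err -0.0024478549503415825 tilt [ 0.004 -0.001] F [0.6 0.2 0.3] op 0.0007340752142708147
```

View pics/side7.png

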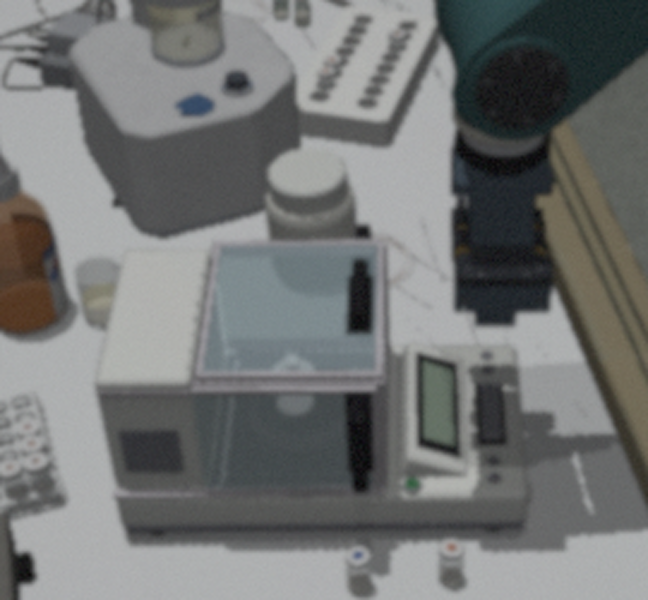

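The doors are shut, the key is released, the bottle and bystanders are where they were, and the tool is clear. Handing in.

```bash
python3 -c "
from workcell import *
print(close_job())"
```

```text
the job is handed in; nothing more can be done
None
```

I pushed all three draft-shield doors to their stops, then pressed the tare key fully down and released it. The job was handed in at about 17 s of the 53 s allowed; the last picture shows the bottle standing on the pan and the visible bystanders in place, though I never located the spatula in any picture.

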